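Pack turned shafts in the round tub

TASK

Fill the round green tub with all seven steel shafts, each standing upright with its foot flat on the tub's floor, one in the middle and six round it, for the wash: four are already in, two lean in the inclined rack and one stands on the bench. Let no shaft fall over, do not knock the dial indicator stand, and leave the plug gauge in the rack and the other things on the bench where they are.

Things in the scene. Friction and masses are not known exactly. Their poses are not given: they have to be found in the camera images.
- tub: open round green plastic tub, fixed to the bench: inner diameter 128 mm, outer 136 mm, floor 4 mm thick, rim 30 mm above the bench. It holds exactly seven shafts, one in the middle and six round it (ring of about 42 mm radius). Origin at the centre of the underside, z up
- rack: fixed inclined rack, 214 mm long along its y, 110 mm deep, about 75 mm high: three blind round pockets (42 mm diameter, 20 mm deep) in a row along its y, 66 mm apart, at y = -66, 0, 66 mm. Pocket axes lean 30 degrees (the loose shafts in them settle at 30 to 33) from vertical, tops towards the rack's -x; pocket floor centres at x = -5, z = 37 mm. Origin at the centre of its underside, z up
- stand: fixed magnetic stand with a dial indicator, a tall obstacle not to be knocked: blue base 50 x 60 mm and 50 mm high, steel post 12 mm diameter rising to 290 mm over the base's centre, its clamp, arm and dial reach 115 mm from the post to its own +x at 130 to 270 mm height. Origin at the centre of the underside
- shaft1: identical bright steel stepped shaft, 0.40 kg: round foot 40 mm diameter and 36 mm tall (3.5 mm chamfer round its bottom edge), above it a plain shank 14 mm diameter up to 92 mm, then a tip 8 mm diameter up to 100 mm total. Origin at the centre of the foot's underside, z along the shaft towards the tip. At the start it stands in the tub beside the wall.
- shaft2: identical bright steel stepped shaft, 0.40 kg: round foot 40 mm diameter and 36 mm tall (3.5 mm chamfer round its bottom edge), above it a plain shank 14 mm diameter up to 92 mm, then a tip 8 mm diameter up to 100 mm total. Origin at the centre of the foot's underside, z along the shaft towards the tip. At the start it stands in the tub beside the wall.
- shaft3: identical bright steel stepped shaft, 0.40 kg: round foot 40 mm diameter and 36 mm tall (3.5 mm chamfer round its bottom edge), above it a plain shank 14 mm diameter up to 92 mm, then a tip 8 mm diameter up to 100 mm total. Origin at the centre of the foot's underside, z along the shaft towards the tip. At the start it stands in the tub beside the wall.
- shaft4: identical bright steel stepped shaft, 0.40 kg: round foot 40 mm diameter and 36 mm tall (3.5 mm chamfer round its bottom edge), above it a plain shank 14 mm diameter up to 92 mm, then a tip 8 mm diameter up to 100 mm total. Origin at the centre of the foot's underside, z along the shaft towards the tip. At the start it stands in a pocket of the inclined rack, leaning 30 degrees.
- shaft5: identical bright steel stepped shaft, 0.40 kg: round foot 40 mm diameter and 36 mm tall (3.5 mm chamfer round its bottom edge), above it a plain shank 14 mm diameter up to 92 mm, then a tip 8 mm diameter up to 100 mm total. Origin at the centre of the foot's underside, z along the shaft towards the tip. At the start it stands in a pocket of the inclined rack, leaning 30 degrees.
- shaft6: identical bright steel stepped shaft, 0.40 kg: round foot 40 mm diameter and 36 mm tall (3.5 mm chamfer round its bottom edge), above it a plain shank 14 mm diameter up to 92 mm, then a tip 8 mm diameter up to 100 mm total. Origin at the centre of the foot's underside, z along the shaft towards the tip. At the start it stands upright on the bench.
- shaft7: identical bright steel stepped shaft, 0.40 kg: round foot 40 mm diameter and 36 mm tall (3.5 mm chamfer round its bottom edge), above it a plain shank 14 mm diameter up to 92 mm, then a tip 8 mm diameter up to 100 mm total. Origin at the centre of the foot's underside, z along the shaft towards the tip. At the start it stands in the tub beside the wall.
- plug_gauge: plug gauge, bystander, stands leaning in one of the rack's pockets: brass foot 40 mm diameter and 32 mm tall, green handle 18 mm diameter up to 85 mm. Origin at the centre of its underside, z towards the handle
- blank: upright aluminium bar end, bystander: 58 mm diameter, 75 mm tall. Origin at the centre of its underside
- caliper: digital caliper lying on the bench, bystander: 200 mm long along its x, about 85 mm over the jaws, 12 mm tall. Origin under the middle of its beam
- green_box: closed green instrument box, bystander: 110 x 75 x 30 mm tall. Origin at the centre of its underside
- reel: green tape measure, bystander: disc 56 mm diameter, 20 mm tall with a tongue to its -x. Origin at the centre of its underside
- carton: small red and white carton, bystander: 75 x 55 x 45 mm tall. Origin at the centre of its underside
Mind the look-alikes: they are no part of the job. What is shaped like the shaft7 but purple is not meant.

How it is judged:
By the outcome, as a careful person would: the job done as asked, in the order asked, and still so for the second after the job is handed in, with the robot touching nothing.
It also fails if it takes over 72 s, if anything falls off the work surface, if the arm or the gripper's body presses on something with over 40 N, if the wrist force passes 120 N, or if a joint passes its speed limit or range.

ROBOT

A 7-joint arm with a two-finger parallel gripper is mounted at the origin on the work surface. World frame = base frame: x ahead of the robot, y to its left, z up, the work surface at z = 0. Lengths are in mm, angles in degrees, forces in N, time in s.
With the tool pointing down it reaches from about 375 to 925 mm from the base axis. Payload 3.1 kg.
Tool frame: the origin (TCP) lies midway between the tips of the shut fingers; the grasp point (between the pads) lies 19 mm behind it; z points along the fingers, y is the line along which they close (so a half turn about z gives the same grasp; the last joint's range is limited). The gripper opens to 85 mm and grips with 20 to 120 N. Pads are 22 mm wide; open, the fingers measure 114 mm over their backs; the gripper's body (76 mm by 85 mm) begins 54 mm behind the grasp point. The pads swing forward as they close: fully open they stand 13 mm farther back than shut.
Start: joints at [-78.942, 21.939, 2.515, 91.553, -1.026, 66.532, -2.859], TCP at [186.344, 622.719, 231.269] pointing down, gripper open.
Joint ranges: [-149.38, 149.38], [-23.57, 123.04], [-84.95, 90], [0, 143.3], [-89.99, 269.99], [3.08, 112.72], [-163.45, 163.45]. Speed limits (degrees/s): [159.86, 159.86, 180, 180, 180, 180, 180].

INTERFACE

Orientations are given as [roll, pitch, yaw] about the fixed x, y, z axes, in that order (R = Rz(yaw) Ry(pitch) Rx(roll)).
In Python, from workcell import manip, capture, camera_info gives the robot as it stands.
- The arm moves only by the shell command python3 -m crank 'ROWS'. ROWS is a JSON object of lists of equal length, an entry for each row: "gripper": the opening, from 0 (shut) to 1 (fully open); "delta_pos": the shift along the tool's x, y, z in units of 15 cm (1.0 is 15 cm), a list of three; "dr": the turn, a rotation vector about the tool's x, y, z in units of pi rad (1.0 is pi rad), a list of three. A call has exactly 8 rows; each row is the pose to reach, as a shift and turn from the pose commanded when the call began, along the tool's axes at that moment, turning the shorter way round; what a row does not reach only later rows make up. A row lasts 1/12 s, in which the tool goes at most 41.7 mm and 7.16 degrees, less where a joint would pass 70% of its speed; a pose out of reach is approached as far as the arm can. A call with a number of a shift or a turn outside -1 to 1 is refused whole. A call with a gripper value outside its range is refused whole. The fingers move at their own pace and stop on an object; the grip force is fixed at half the most. Time passes only in rows, so rows that repeat a pose let the fingers close, or fill a call up. It gives the time, the measured TCP pose, the force, the opening and the grip force at its end, in the units of the state.
- manip.observe(): the state, without advancing time (a new reading comes with each control period).
- capture(name): name is "side" or "top" or "wrist"; returns the picture (400x640x3 uint8, red, green, blue); there is no depth.
- camera_info(name): a dict with "intrinsics" (3x3 intrinsics, pixels), "world_from_camera" (4x4, takes a point from camera to world coordinates). Camera axes: x right, y up, looking along -z (the intrinsics and any distortion apply to the point x, -y, -z); pixel columns grow to the right and rows downward; lengths in mm; the calibration is good to about 2 mm. A picture is of the moment at which its call begins: read the wrist's pose just before it. camera_info takes no time and is no camera call; for the wrist camera it gives the pose at the moment of the call.
- manip.job_done(): hands the job in; it is judged then, once.
The state is a dict: "t": time; "qpos": joint angles; "joint_velocities": joint speeds; "joint_efforts": joint torques, N m; "eef_pos": TCP position; "tcp_rot": TCP orientation; "ft_force": force on the tool from outside, world axes, zero at the start; "moment": the same for the moment, N m; "width": finger opening in mm; "finger_force": force on a finger pad.
Only numpy, scipy, OpenCV 4.12 (cv2) and the standard library are available. Lean on these libraries where they do the work, as an engineer would, in place of code of your own. Each camera call takes 0.05 s, during which the arm holds its last target. There are 200 camera calls.

## Working session

There is one attempt and no reset: what is moved stays moved. The work goes in short steps, Python scripts to look and compute and a shell command to move; the robot and the scene stay as the last step left them, time stands still between calls to the robot, and variables do not carry over. Pictures are saved under pics/ and viewed, at most 10 in all, crops included, and the job is handed in when it is done.

```bash
mkdir -p pics
python3 - <<'E'
from workcell import manip,capture,camera_info
import cv2,numpy as np
print(manip.observe())
for n in ("side","top"):
    im=capture(n); cv2.imwrite(f"pics/{n}0.png",im[:,:,::-1]); i=camera_info(n); print(n,np.round(i["intrinsics"],1).tolist(),np.round(i["world_from_camera"],3).tolist(),[k for k in i])
E
ls
```

```text
{'t': 0.0, 'qpos': array([-78.94071342,  21.99327508,   2.51191407,  91.65067545,
        -1.02658447,  66.53015054,  -2.85818385]), 'joint_velocities': array([-0.04610838, -0.08188164,  0.04764827,  0.00830654,  0.05995042,
       -0.01616721, -0.03373066]), 'joint_efforts': array([ 1.43458664e-05, -4.33450878e+01,  1.02492794e+00, -2.49515659e+01,
        1.06192497e-02,  1.13493335e-02,  1.62199819e-05]), 'eef_pos': array([186.11344955, 621.79321118, 229.85943273]), 'tcp_rot': array([-1.79848577e+02,  7.44520893e-03,  1.63341832e+02]), 'ft_force': array([0.37114177, 0.56669915, 0.03612909]), 'moment': array([-0.03850466, -0.01181385, -0.05981622]), 'finger_force': 0.0, 'width': 85.33866449611813}
side [[425.0, 0.0, 310.3], [0.0, 425.0, 204.5], [0.0, 0.0, 1.0]] [[0.966, 0.192, -0.173, 394.814], [-0.258, 0.698, -0.668, -749.065], [-0.008, 0.689, 0.724, 869.063], [0.0, 0.0, 0.0, 1.0]] ['intrinsics', 'world_from_camera']
top [[455.0, 0.0, 322.6], [0.0, 455.0, 200.5], [0.0, 0.0, 1.0]] [[-0.021, 0.997, -0.075, 487.209], [-1.0, -0.023, -0.015, -26.906], [-0.016, 0.074, 0.997, 1179.4], [0.0, 0.0, 0.0, 1.0]] ['intrinsics', 'world_from_camera']
pics
```

View pics/side0.png

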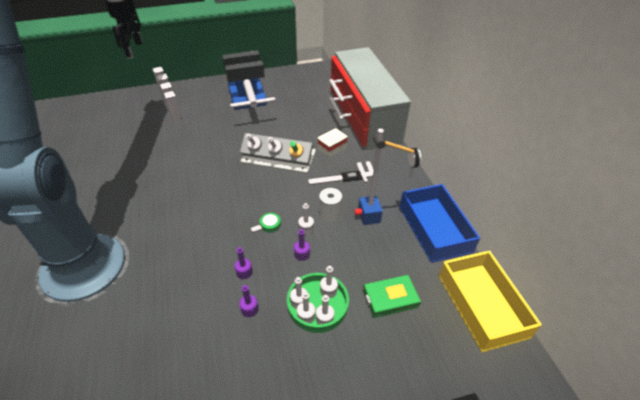

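View pics/top0.png

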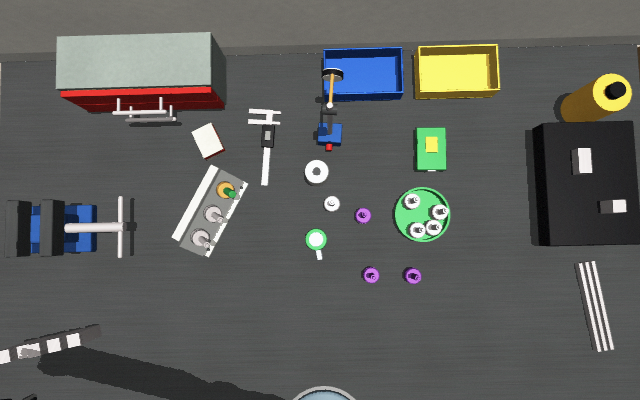

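```bash
cat > h.py <<'E'
import numpy as np,cv2
from workcell import manip,capture,camera_info
from scipy.spatial.transform import Rotation as R
def ray(n,uv,info=None):
    i=info or camera_info(n);K=np.array(i["intrinsics"]);T=np.array(i["world_from_camera"])
    d=np.linalg.inv(K)@[uv[0],uv[1],1]; return T[:3,3],T[:3,:3]@[d[0],-d[1],-d[2]]
def onz(n,uv,z,info=None):
    o,d=ray(n,uv,info); return o+d*(z-o[2])/d[2]
def proj(n,P,info=None):
    i=info or camera_info(n);T=np.array(i["world_from_camera"]);p=T[:3,:3].T@(np.array(P)-T[:3,3])
    q=np.array(i["intrinsics"])@[p[0],-p[1],-p[2]];return q[:2]/q[2]
def rot(tilt_axis_z,ydir):
    # tool z and approx tool y -> rotation
    z=np.array(tilt_axis_z,float);z/=np.linalg.norm(z);y=np.array(ydir,float);y-=z*(y@z);y/=np.linalg.norm(y)
    return R.from_matrix(np.c_[np.cross(y,z),y,z])
def go(pos,Rt=None,s=None):
    s=s or manip.observe();Rc=R.from_euler('xyz',s["tcp_rot"],degrees=True)
    d=Rc.inv().apply(np.array(pos)-s["eef_pos"])/150
    rv=np.zeros(3)
    if Rt is not None: rv=(Rc.inv()*Rt).as_rotvec()/np.pi
    print("dpos",np.round(d,4),"dr",np.round(rv,4),"deg",round(np.linalg.norm(rv)*180))
    return d,rv
E
python3 - <<'E'
from h import *
t=cv2.imread("pics/top0.png");s=cv2.imread("pics/side0.png")
def c(im,x,y,w,h): return cv2.resize(im[y:y+h,x:x+w],(400,300),interpolation=cv2.INTER_CUBIC)
m=np.vstack([np.hstack([c(t,384,180,80,60),c(t,168,160,120,90)]),np.hstack([c(s,280,262,80,60),c(s,230,120,100,75)])])
cv2.imwrite("pics/crop1.png",m)
hsv=cv2.cvtColor(t,cv2.COLOR_BGR2HSV)
g=cv2.inRange(hsv,(50,120,80),(75,255,255));
cs=[c for c in cv2.findContours(g,cv2.RETR_EXTERNAL,cv2.CHAIN_APPROX_NONE)[0] if cv2.contourArea(c)>1500]
for k in cs:
    (e,ax,a)=cv2.fitEllipse(k);print("tub",e,ax,onz("top",e,30))
w=cv2.inRange(hsv,(0,0,130),(179,60,255))
for k in cv2.findContours(w,cv2.RETR_EXTERNAL,cv2.CHAIN_APPROX_NONE)[0]:
    if 60<cv2.contourArea(k)<1200:
        e,r=cv2.minEnclosingCircle(k);print("white",np.round(e,1),round(r,1),np.round(onz("top",e,36),1))
E
```

```text
white [323.5 399. ] 21.5 [87.2 -1.9 36. ]
white [324. 399.] 31.0 [87.2 -3.2 36. ]
white [  3.8 356.2] 7.8 [203.  790.2  36. ]
white [ 28.  350.5] 12.5 [215.7 729.9  36. ]
white [ 53. 345.] 8.6 [228.  667.5  36. ]
white [ 73. 340.] 8.6 [239.3 617.6  36. ]
white [590. 307.] 45.4 [ 296.1 -660.6   36. ]
white [596. 306.] 45.4 [ 298.3 -675.3   36. ]
white [602.5 305. ] 45.2 [ 300.4 -691.3   36. ]
white [315.5 239. ] 7.2 [476.6   9.7  36. ]
white [425.5 229. ] 16.0 [ 495.7 -265.7   36. ]
white [440.  211.5] 8.4 [ 538.7 -303.6   36. ]
white [619.1 206. ] 8.5 [ 542.5 -748.4   36. ]
white [331.5 203.5] 7.9 [564.8 -32.4  36. ]
white [100.6 226.5] 36.7 [519.7 552.7  36. ]
white [411.9 200.5] 7.9 [ 567.9 -234.4   36. ]
white [195.2 202.8] 41.9 [574.4 312.4  36. ]
white [316.3 171.1] 11.9 [648.    4.3  36. ]
white [584.5 160. ] 13.6 [ 660.1 -670.4   36. ]
white [263.5 166. ] 19.2 [664.2 138.1  36. ]
white [206.5 140. ] 18.3 [734.7 283.3  36. ]
white [263.8 116.5] 17.1 [791.9 135.8  36. ]
white [143.6 115.4] 31.8 [802.8 445.6  36. ]
```

View pics/crop1.png

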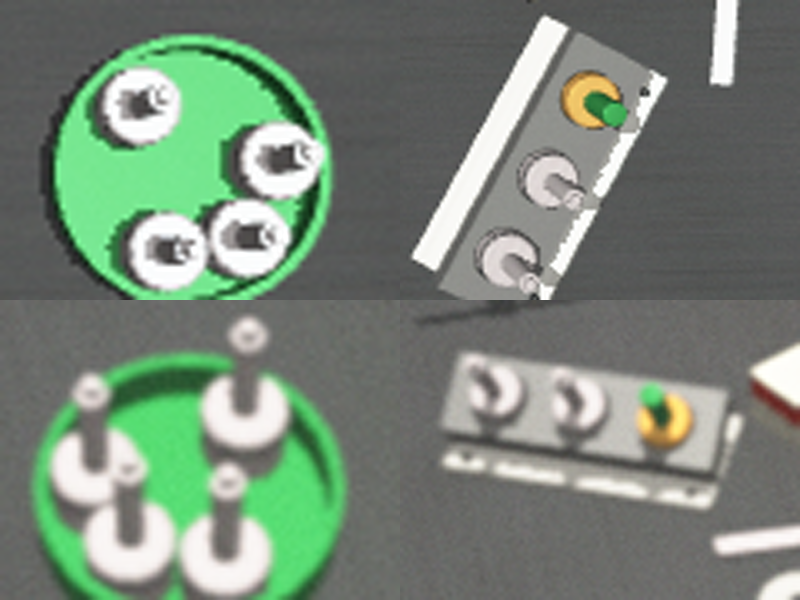

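The crops show four white shafts in the tub: A (412,201), B (440,212), C (434,228) and D (417,230) in the top view. The middle is empty, and there are two gaps of about 120° in the ring. The bench shaft is the white one at (332,203). The purple look-alikes at (363,215), (371,275) and (413,275) don't count. The rack holds shafts in its centre and lower-left pockets, and the plug gauge (brass/green) is in the upper-right one.

Run:
```python
from h import *
t=cv2.imread("pics/top0.png");s=cv2.imread("pics/side0.png")
def sub(im,n,x,y,w,h,r,z):
    k=6;c=cv2.resize(im[y:y+h,x:x+w],None,fx=k,fy=k,interpolation=cv2.INTER_CUBIC)
    g=cv2.GaussianBlur(cv2.cvtColor(c,cv2.COLOR_BGR2GRAY),(0,0),3)
    hc=cv2.HoughCircles(g,cv2.HOUGH_GRADIENT,1,70,param1=80,param2=14,minRadius=int(r[0]*k),maxRadius=int(r[1]*k))
    for a in (hc[0] if hc is not None else []):
        uv=((a[0]+.5)/k+x-.5,(a[1]+.5)/k+y-.5);print(n,np.round(uv,1),round(a[2]/k,1),np.round(onz(n,uv,z),1))
sub(t,"top",388,182,72,64,(7,9),40)
sub(t,"top",317,188,30,30,(7,9),36)
hsv=cv2.cvtColor(t,cv2.COLOR_BGR2HSV);g=cv2.inRange(hsv,(50,90,60),(80,255,255))
m=np.zeros_like(g);m[175:255,384:464]=g[175:255,384:464]
pts=cv2.findNonZero(m);e=cv2.fitEllipse(cv2.convexHull(pts));print("tub",e,onz("top",e[0],30))
b=cv2.inRange(cv2.cvtColor(s,cv2.COLOR_BGR2HSV),(50,90,60),(80,255,255));m=np.zeros_like(b);m[260:340,275:360]=b[260:340,275:360]
e=cv2.fitEllipse(cv2.convexHull(cv2.findNonZero(m)));print("tub side",e,onz("side",e[0],30))
# triangulate tips: top & side pixels from crops
def tri(a,b):
    o,d=ray("top",a);p,q=ray("side",b);A=np.c_[d,-q];x=np.linalg.lstsq(A,p-o,rcond=None)[0];X,Y=o+d*x[0],p+q*x[1];return np.round((X+Y)/2,1),round(np.linalg.norm(X-Y),1)
T=lambda x,y:(168+x*.3,160+y*.3);S=lambda x,y:(230+(x-400)/4,120+(y-300)/4)
T=lambda x,y:(168+(x-400)*.3,160+y*.3)
print("mid tip",tri(T(573,199),S(565,378)));print("low tip",tri(T(530,284),S(476,364)))
print("mid foot",tri(T(548,181),S(582,404)));print("low foot",tri(T(507,262),S(497,393)))
print("plug tip",tri(T(613,114),S(651,394)),"plug foot top",tri(T(591,100),S(664,419)))
print("dial",tri((333,75),(416,157)),"bench tip",tri((334,203),(305.5,206)))
for r in ((545,15),(665,78),(440,290)): print("rack corner px",onz("top",T(*r),75),onz("top",T(*r),20))
```

```text
top [411.7 200.7] 7.4 [ 567.2 -233.1   40. ]
top [417.3 229.8] 7.8 [ 494.  -244.6   40. ]
top [434.3 226.3] 8.7 [ 501.8 -287.1   40. ]
top [439.8 211.5] 7.7 [ 538.5 -302.2   40. ]
top [331.5 203.3] 7.7 [565.3 -32.4  36. ]
tub ((422.0289306640625, 214.03347778320312), (54.86745071411133, 56.132904052734375), 110.91752624511719) [ 533.54030545 -259.71527569   30.        ]
tub side ((317.3570251464844, 301.53741455078125), (59.80586242675781, 62.3195915222168), 90.72364044189453) [ 532.54836493 -269.72233543   30.        ]
mid tip (array([530.6, 231.5, 109.9]), np.float64(6.4))
low tip (array([471.2, 261.5, 112.7]), np.float64(5.9))
mid foot (array([546.2, 262.4,  59. ]), np.float64(6.2))
low foot (array([486.7, 293.1,  58.9]), np.float64(5.6))
plug tip (array([589.4, 204.2, 103.7]), np.float64(3.3)) plug foot top (array([604.3, 230.8,  56.8]), np.float64(2.6))
dial (array([842.1, -42.3, 195.5]), np.float64(6.1)) bench tip (array([563.9, -38.4,  96.2]), np.float64(4.2))
rack corner px [664.89660025 260.49160142  75.        ] [673.74558342 274.8042181   20.        ]
rack corner px [616.11066799 172.18552723  75.        ] [622.53007228 182.10043001  20.        ]
rack corner px [464.63144561 337.90216763  75.        ] [463.50706214 356.06989309  20.        ]
```

Run:
```python
from h import *
T=lambda x,y:(168+(x-400)*.3,160+y*.3)
for n,f,t in(("mid",(548,181),(573,199)),("low",(507,262),(530,284))):
    print(n,onz("top",T(*f),67.7).round(1),onz("top",T(*t),121.5).round(1))
th=np.radians(31.5);L=np.array([-.459,-.889]);u=np.r_[np.sin(th)*L,np.cos(th)]
f=onz("top",T(507,262),67.7);pre=f+(170-36)*u;print(pre,u)
go(pre,rot(-u,[.459,.889,0]))
```

```text
mid [542.7 260.6  67.7] [527.  229.1 121.5]
low [483.9 291.   67.7] [468.4 259.5 121.5]
[451.76095706 228.709151   181.95378202] [-0.23982684 -0.46450122  0.85264016]
dpos [-2.4479 -2.0027  0.3254] dr [-0.1753 -0.0162  0.0577] deg 33
```

```bash
for i in 1 2; do python3 -m crank '{"gripper":[1,1,1,1,1,1,1,1],"delta_pos":[[-0.2,-0.16,0],[-0.4,-0.32,0],[-0.6,-0.48,0],[-0.8,-0.64,0],[-1,-0.8,0],[-1,-0.8,0],[-1,-0.8,0],[-1,-0.8,0]],"dr":[[0,0,0],[0,0,0],[0,0,0],[0,0,0],[0,0,0],[0,0,0],[0,0,0],[0,0,0]]}'; done
python3 - <<'E'
from h import *
u=np.array([-.2398,-.4645,.8526])
go([451.8,228.7,182],rot(-u,[.459,.889,0]))
E
```

```text
t: 0.77
eef_pos: [295.2, 464.8, 231.1]
tcp_rot: [-180.0, -0.1, 163.3]
ft_force: [-0.4, 0.5, -0.7]
width: 85.5
finger_force: 0.0
t: 1.43
eef_pos: [403.9, 308.9, 231.2]
tcp_rot: [180.0, -0.0, 163.5]
ft_force: [-0.6, -0.3, -0.0]
width: 85.4
finger_force: 0.0
dpos [-0.4584 -0.4221  0.3272] dr [-0.1744 -0.0168  0.0584] deg 33
```

```bash
python3 -m crank '{"gripper":[0.8,0.8,0.8,0.8,0.8,0.8,0.8,0.8],"delta_pos":[[-0.12,-0.1,0],[-0.24,-0.22,0.06],[-0.36,-0.34,0.15],[-0.458,-0.422,0.25],[-0.458,-0.422,0.327],[-0.458,-0.422,0.327],[-0.458,-0.422,0.327],[-0.458,-0.422,0.327]],"dr":[[-0.035,-0.003,0.012],[-0.07,-0.007,0.024],[-0.105,-0.01,0.036],[-0.14,-0.0135,0.047],[-0.1744,-0.0168,0.0584],[-0.1744,-0.0168,0.0584],[-0.1744,-0.0168,0.0584],[-0.1744,-0.0168,0.0584]]}'
python3 - <<'E'
from h import *
s=manip.observe();print(s["eef_pos"],s["tcp_rot"])
i=camera_info("wrist");im=capture("wrist");cv2.imwrite("pics/w1.png",im[:,:,::-1]);np.savez("w1.npz",**i)
u=np.array([-.2398,-.4645,.8526]);f=np.array([483.9,291,67.7])
print(i["intrinsics"],np.round(i["world_from_camera"],3).tolist())
print(proj("wrist",f,i),proj("wrist",f+64*u,i),proj("wrist",s["eef_pos"],i))
E
```

```text
t: 2.1
eef_pos: [451.3, 228.4, 181.8]
tcp_rot: [148.6, -0.0, 152.8]
ft_force: [-0.2, 0.2, 1.1]
width: 68.1
finger_force: 0.0
[451.27602757 228.35016176 181.81429758] [ 1.48604381e+02 -1.01876059e-02  1.52764374e+02]
[[349.33338634   0.         323.18954494]
 [  0.         349.33338634 199.24546283]
 [  0.           0.           1.        ]] [[0.391, -0.795, -0.464, 359.708], [0.758, 0.564, -0.327, 191.27], [0.522, -0.224, 0.823, 302.785], [0.0, 0.0, 0.0, 1.0]]
[324.91113757 186.70632679] [325.31612132 209.63481375] [324.84302276 255.36945806]
```

View pics/w1.png

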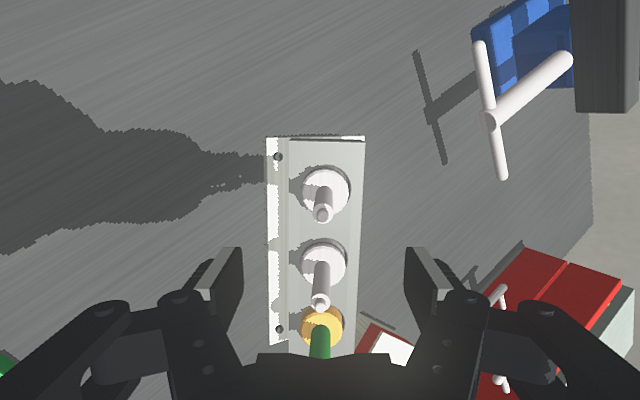

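Run:
```python
from h import *
i=dict(np.load("w1.npz"));im=cv2.imread("pics/w1.png");g=cv2.cvtColor(im,cv2.COLOR_BGR2GRAY)
k=5;x,y=285,140;c=cv2.GaussianBlur(cv2.resize(g[y:300,x:365],None,fx=k,fy=k,interpolation=cv2.INTER_CUBIC),(0,0),3)
for rr in((20,28),(5,10)):
    hc=cv2.HoughCircles(c,cv2.HOUGH_GRADIENT,1,100,param1=80,param2=14,minRadius=rr[0]*k,maxRadius=rr[1]*k)
    for a in hc[0][:6]:
        uv=((a[0]+.5)/k+x-.5,(a[1]+.5)/k+y-.5);z=67.7 if rr[0]>10 else 121.5;print(np.round(uv,1),round(a[2]/k,1),np.round(onz("wrist",uv,z,i),1))
print(onz("wrist",(323,213),121.5,i),onz("wrist",(321,304),121.5,i))
```

```text
[326.7 188.1] 23.8 [485.9 291.9  67.7]
[321.9 270.5] 25.1 [548.3 254.5  67.7]
[323.9 193.9] 8.6 [459.2 265.4 121.5]
[320.3 214.1] 7.7 [469.4 257.2 121.5]
[322.5 267.1] 6.7 [503.2 241.5 121.5]
[335.7 251.5] 5.1 [500.2 254.8 121.5]
[469.96796539 259.12867133 121.5       ] [526.93314686 227.96131813 121.5       ]
```

Run:
```python
from h import *
th=np.radians(32.5);u=np.r_[np.sin(th)*np.array([-.459,-.889]),np.cos(th)];Rt=rot(-u,[.459,.889,0])
c=np.array([477.2,275.2,94.6])
go(c+40*u,Rt);go(c-18*u,Rt)
```

```text
dpos [-0.0055 -0.0143  0.418 ] dr [-0.0057  0.0001  0.0009] deg 1
dpos [-0.0054 -0.0074  0.8047] dr [-0.0057  0.0001  0.0009] deg 1
```

```bash
python3 -m crank '{"gripper":[0.6,0.6,0.6,0.6,0.6,0.6,0.6,0.6],"delta_pos":[[-0.005,-0.014,0.1],[-0.005,-0.014,0.25],[-0.005,-0.012,0.4],[-0.005,-0.01,0.55],[-0.005,-0.007,0.7],[-0.005,-0.007,0.8],[-0.005,-0.007,0.805],[-0.005,-0.007,0.805]],"dr":[[-0.006,0,0.001],[-0.006,0,0.001],[-0.006,0,0.001],[-0.006,0,0.001],[-0.006,0,0.001],[-0.006,0,0.001],[-0.006,0,0.001],[-0.006,0,0.001]]}' && python3 -m crank '{"gripper":[0,0,0,0,0,0,0,0],"delta_pos":[[0,0,0],[0,0,0],[0,0,0],[0,0,0],[0,0,0],[0,0,0],[0,0,0],[0,0,0]],"dr":[[0,0,0],[0,0,0],[0,0,0],[0,0,0],[0,0,0],[0,0,0],[0,0,0],[0,0,0]]}'
```

```text
t: 2.82
eef_pos: [482.0, 284.2, 78.8]
tcp_rot: [147.4, -0.1, 152.7]
ft_force: [0.5, 0.4, -0.4]
width: 51.1
finger_force: 0.0
t: 3.48
eef_pos: [483.0, 281.6, 80.3]
tcp_rot: [147.3, -0.0, 152.4]
ft_force: [-1.3, -0.5, 7.1]
width: 12.7
finger_force: 58.7
```

```bash
python3 -m crank '{"gripper":[0,0,0,0,0,0,0,0],"delta_pos":[[0,0,-0.04],[0,0,-0.1],[0,0,-0.2],[0,0,-0.3],[0,0,-0.4],[0,0,-0.5],[0,0,-0.6],[0,0,-0.6]],"dr":[[0,0,0],[0,0,0],[0,0,0],[0,0,0],[0,0,0],[0,0,0],[0,0,0],[0,0,0]]}'
python3 - <<'E'
from h import *
Rt=rot([0,0,-1],[-.1,.99,0])
go([470,160,205],Rt)
E
```

```text
t: 4.15
eef_pos: [459.4, 236.4, 155.3]
tcp_rot: [147.4, 0.0, 152.3]
ft_force: [0.3, 0.4, -3.3]
width: 12.4
finger_force: 59.2
dpos [-0.2995 -0.1736 -0.5045] dr [ 0.1759  0.053  -0.181 ] deg 46
```

```bash
python3 -m crank '{"gripper":[0,0,0,0,0,0,0,0],"delta_pos":[[-0.04,-0.02,-0.08],[-0.09,-0.05,-0.16],[-0.14,-0.08,-0.25],[-0.2,-0.11,-0.34],[-0.25,-0.15,-0.42],[-0.3,-0.174,-0.504],[-0.3,-0.174,-0.504],[-0.3,-0.174,-0.504]],"dr":[[0.025,0.0075,-0.026],[0.05,0.015,-0.052],[0.075,0.0225,-0.078],[0.1,0.03,-0.103],[0.125,0.0375,-0.129],[0.151,0.045,-0.155],[0.176,0.053,-0.181],[0.176,0.053,-0.181]]}'
python3 - <<'E'
from h import *
go([530,-215,205],rot([0,0,-1],[-.1,.99,0]))
E
```

```text
t: 4.82
eef_pos: [470.8, 165.9, 203.7]
tcp_rot: [-180.0, -0.1, -173.7]
ft_force: [-0.2, 3.0, -3.7]
width: 12.3
finger_force: 59.2
dpos [-0.114  -2.5676 -0.0086] dr [-0.     -0.0004  0.0029] deg 1
```

```bash
for i in 1 2; do python3 -m crank '{"gripper":[0,0,0,0,0,0,0,0],"delta_pos":[[-0.01,-0.15,0],[-0.02,-0.35,0],[-0.03,-0.55,0],[-0.04,-0.75,0],[-0.05,-0.95,0],[-0.05,-0.95,0],[-0.05,-0.95,0],[-0.05,-0.95,0]],"dr":[[0,0,0],[0,0,0],[0,0,0],[0,0,0],[0,0,0],[0,0,0],[0,0,0],[0,0,0]]}'; done
python3 - <<'E'
from h import *
i=camera_info("wrist");im=capture("wrist");cv2.imwrite("pics/w2.png",im[:,:,::-1]);np.savez("w2.npz",**i)
cv2.imwrite("pics/top1.png",capture("top")[:,:,::-1])
E
```

```text
t: 5.48
eef_pos: [491.2, 21.4, 202.9]
tcp_rot: [179.9, -0.2, -174.2]
ft_force: [-0.7, 0.5, -3.7]
width: 12.1
finger_force: 59.3
t: 6.15
eef_pos: [514.4, -117.9, 203.4]
tcp_rot: [179.9, -0.1, -174.0]
ft_force: [0.1, 0.3, -4.1]
width: 12.2
finger_force: 59.5
```

View pics/w2.png

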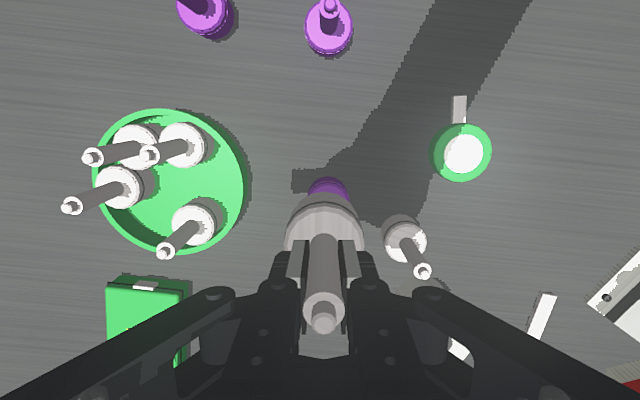

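```bash
cat > tub.py <<'E'
from h import *
from scipy.optimize import least_squares
def tub(n,f,box,i):
    im=cv2.imread(f);g=cv2.inRange(cv2.cvtColor(im,cv2.COLOR_BGR2HSV),(50,90,60),(80,255,255))
    m=np.zeros_like(g);x,y,w,h=box;m[y:y+h,x:x+w]=g[y:y+h,x:x+w]
    m=cv2.morphologyEx(m,cv2.MORPH_OPEN,np.ones((2,2)))
    hu=cv2.convexHull(cv2.findNonZero(m))[:,0];c=np.array([533,-261.]);o=np.array(i["world_from_camera"])[:2,3]
    for z,sg in((30,1),(0,-1)):
        P=np.array([onz(n,p,z,i)[:2] for p in hu]);P=P[sg*((P-c)@(c-o))>0]
        r=least_squares(lambda q:np.hypot(*(P-q).T)-68,c,loss="soft_l1");print(n,"tub",z,r.x.round(1),"rms",round(np.sqrt(np.mean((np.hypot(*(P-r.x).T)-68)**2)),2),len(P))
def feet(n,f,box,i,r,k=4,z=40):
    im=cv2.imread(f);x,y,w,h=box;g=cv2.cvtColor(im,cv2.COLOR_BGR2GRAY)[y:y+h,x:x+w]
    c=cv2.GaussianBlur(cv2.resize(g,None,fx=k,fy=k,interpolation=cv2.INTER_CUBIC),(0,0),3)
    hc=cv2.HoughCircles(c,cv2.HOUGH_GRADIENT,1,30*k*r/20,param1=80,param2=12,minRadius=int(k*r*.85),maxRadius=int(k*r*1.15))
    for a in hc[0][:7]:
        uv=((a[0]+.5)/k+x-.5,(a[1]+.5)/k+y-.5);print(n,np.round(uv,1),round(a[2]/k,1),np.round(onz(n,uv,z,i),1))
E
python3 - <<'E'
from tub import *
i=dict(np.load("w2.npz"));tub("wrist","pics/w2.png",(80,95,180,168),i);feet("wrist","pics/w2.png",(85,100,160,165),i,23)
feet("wrist","pics/w2.png",(370,200,70,70),i,22,z=36)
j=camera_info("top");tub("top","pics/top0.png",(384,175,80,80),j)
for p in((136,145),(184,145),(119,187),(194,225)): print(onz("wrist",p,40,i).round(1))
for t in((92,157),(149,155),(72,206),(165,251)): print("tip",onz("wrist",t,104,i).round(1))
print("bench tip",onz("wrist",(422,271),100,i))
E
```

```text
wrist tub 30 [ 538.4 -261.7] rms 0.66 24
wrist tub 0 [ 538.3 -260.6] rms 1.96 25
wrist [178.5 148. ] 25.3 [ 499.5 -247.    40. ]
wrist [190.8 228. ] 23.0 [ 572.5 -235.9   40. ]
wrist [132. 150.] 25.6 [ 505.4 -287.2   40. ]
wrist [114.5 190.5] 24.4 [ 543.7 -304.2   40. ]
wrist [152.5 223.8] 26.1 [ 571.9 -271.    40. ]
wrist [176. 186.] 19.8 [ 533.8 -249.3   40. ]
wrist [405.  241.2] 21.1 [566.5 -35.3  36. ]
top tub 30 [ 531.5 -264.5] rms 0.75 16
top tub 0 [ 532.3 -263.8] rms 1.06 14
[ 500.7 -283.6   40. ]
[ 496.4 -242.2   40. ]
[ 540. -300.   40.]
[ 569.2 -233.    40. ]
tip [ 501.6 -281.2  104. ]
tip [ 496.1 -242.   104. ]
tip [ 538.8 -297.8  104. ]
tip [ 567.1 -232.   104. ]
bench tip [565.36284211 -37.01281992 100.        ]
```

Run:
```python
from h import *
Rt=rot([0,0,-1],[-.12,.99,0]);go([528.2,-218,203],Rt);go([528.2,-218,105],Rt)
```

```text
dpos [-0.0188 -0.6775  0.003 ] dr [ 0.0005 -0.0006 -0.0044] deg 1
dpos [-0.0201 -0.6785  0.6563] dr [ 0.0005 -0.0006 -0.0044] deg 1
```

```bash
python3 -m crank '{"gripper":[0,0,0,0,0,0,0,0],"delta_pos":[[-0.01,-0.15,0],[-0.02,-0.35,0],[-0.02,-0.55,0],[-0.02,-0.678,0.05],[-0.02,-0.678,0.25],[-0.02,-0.678,0.45],[-0.02,-0.678,0.656],[-0.02,-0.678,0.656]],"dr":[[0,0,0],[0,0,0],[0,0,-0.004],[0,0,-0.004],[0,0,-0.004],[0,0,-0.004],[0,0,-0.004],[0,0,-0.004]]}'
python3 - <<'E'
from h import *
s=manip.observe();print(s["eef_pos"])
i=camera_info("wrist");w=capture("wrist")[:,:,::-1];np.savez("w3.npz",**i);cv2.imwrite("pics/w3.png",w)
t=capture("top")[:,:,::-1];cv2.imwrite("pics/top3.png",t)
d=capture("side")[:,:,::-1];cv2.imwrite("pics/side3.png",d)
c=lambda im,x,y,w,h:cv2.resize(im[y:y+h,x:x+w],(400,300),interpolation=cv2.INTER_CUBIC)
cv2.imwrite("pics/m3.png",np.vstack([np.hstack([c(t,384,180,80,60),c(d,280,242,107,80)]),np.hstack([c(w,120,60,400,300),c(w,220,150,200,150)])]))
E
```

```text
t: 6.92
eef_pos: [523.3, -215.9, 99.2]
tcp_rot: [179.6, -0.8, -173.2]
ft_force: [-1.6, 1.9, -4.9]
width: 12.1
finger_force: 59.5
[ 523.29772506 -215.92357808   99.22363433]
```

View pics/m3.png

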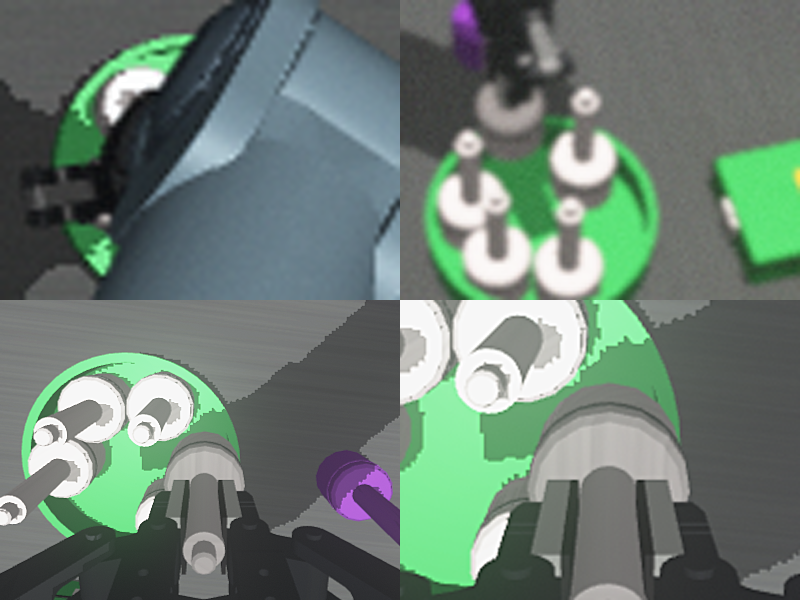

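Run:
```python
from tub import *
s=manip.observe();print(s["t"],s["eef_pos"],s["tcp_rot"],s["ft_force"])
i=dict(np.load("w3.npz"));tub("wrist","pics/w3.png",(130,100,240,230),i)
print("held foot",onz("wrist",(324,227),s["eef_pos"][2]-14,i),"held tip",onz("wrist",(324,313),s["eef_pos"][2]+50,i),"tcp px",proj("wrist",s["eef_pos"],i))
for n,f,t in(("D",(280.5,170),(266,192)),("C",(211,171),(170,193)),("B",(182,230),(132,270))): print(n,onz("wrist",f,40,i).round(1),onz("wrist",t,104,i).round(1))
feet("wrist","pics/w3.png",(140,115,180,150),i,34)
```

```text
7.0667 [ 529.00794466 -219.95523456  106.53872489] [-1.79975858e+02 -1.57661235e-02 -1.73266440e+02] [ 0.08873506 -0.50920357 -4.12971946]
wrist tub 30 [ 536.  -262.7] rms 7.63 19
wrist tub 0 [ 535.4 -262.4] rms 2.78 25
held foot [ 511.8855102  -218.36458664   92.53872489] held tip [ 514.83932598 -218.64958258  156.53872489] tcp px [315.78842322 275.40270025]
D [ 497.9 -245.1   40. ] [ 495.8 -244.1  104. ]
C [ 503.3 -285.3   40. ] [ 500.8 -282.6  104. ]
B [ 541.8 -301.4   40. ] [ 536.8 -298.4  104. ]
wrist [208.2 172.8] 36.4 [ 504.5 -286.8   40. ]
wrist [279.5 167.5] 33.3 [ 496.5 -245.8   40. ]
wrist [178.5 231.2] 34.0 [ 542.9 -303.5   40. ]
```

```bash
python3 - <<'E'
from tub import *
i=dict(np.load("w3.npz"))
print("held foot",onz("wrist",(324,227),85.2,i),"tip",onz("wrist",(324,313),149.2,i))
go([528,-218,60],rot([0,0,-1],[-.12,.99,0]))
E
python3 -m crank '{"gripper":[0,0,0,0,0,0,0,0],"delta_pos":[[0.005,0.014,0],[0.005,0.014,0.08],[0.005,0.014,0.16],[0.005,0.014,0.2],[0.005,0.014,0.22],[0.005,0.014,0.22],[0.005,0.014,0.22],[0.005,0.014,0.22]],"dr":[[0,0,0],[0,0,0],[0,0,0],[0,0,0],[0,0,0],[0,0,0],[0,0,0],[0,0,0]]}'
python3 - <<'E'
from h import *
i=camera_info("wrist");w=capture("wrist")[:,:,::-1];np.savez("w4.npz",**i);cv2.imwrite("pics/w4.png",w)
print(manip.observe()["eef_pos"])
go([528,-218,54],rot([0,0,-1],[-.12,.99,0]))
E
```

```text
held foot [ 514.39488949 -217.98947942   85.2       ] tip [ 519.48313157 -218.01785177  149.2       ]
dpos [0.0051 0.0139 0.3103] dr [-0.0001 -0.0001 -0.001 ] deg 0
t: 7.73
eef_pos: [527.2, -219.4, 73.1]
tcp_rot: [-180.0, -0.0, -173.4]
ft_force: [-0.2, 0.6, -5.2]
width: 12.5
finger_force: 59.8
[ 527.33081597 -219.41754561   73.29212698]
dpos [-0.0056  0.009   0.1286] dr [-0.0003 -0.0001 -0.0018] deg 0
```

```bash
python3 -m crank '{"gripper":[0,0,0,0,0,0,0,0],"delta_pos":[[-0.003,0.004,0.03],[-0.003,0.004,0.06],[-0.003,0.004,0.09],[-0.003,0.004,0.11],[-0.003,0.004,0.12],[-0.003,0.004,0.125],[-0.003,0.004,0.125],[-0.003,0.004,0.125]],"dr":[[0,0,0],[0,0,0],[0,0,0],[0,0,0],[0,0,0],[0,0,0],[0,0,0],[0,0,0]]}'
```

```text
t: 8.45
eef_pos: [527.4, -218.1, 55.6]
tcp_rot: [179.9, -0.1, -173.4]
ft_force: [-3.3, 1.8, 7.6]
width: 12.4
finger_force: 61.0
```

```bash
python3 -m crank '{"gripper":[0.1,0.2,0.4,0.4,0.4,0.4,0.4,0.4],"delta_pos":[[0,0,0],[0,0,0],[0,0,0],[0,0,0],[0,0,0],[0,0,-0.03],[0,0,-0.1],[0,0,-0.2]],"dr":[[0,0,0],[0,0,0],[0,0,0],[0,0,0],[0,0,0],[0,0,0],[0,0,0],[0,0,0]]}';python3 -m crank '{"gripper":[0.4,0.4,0.4,0.4,0.4,0.4,0.4,0.4],"delta_pos":[[0,0,-0.2],[0,0,-0.4],[0,0,-0.6],[0,0.2,-0.7],[0,0.4,-0.7],[0,0.6,-0.7],[0,0.8,-0.7],[0,0.8,-0.7]],"dr":[[0,0,0],[0,0,0],[0,0,0],[0,0,0],[0,0,0],[0,0,0],[0,0,0],[0,0,0]]}'
python3 - <<'E'
from tub import *
i=camera_info("wrist");w=capture("wrist")[:,:,::-1];np.savez("w5.npz",**i);cv2.imwrite("pics/w5.png",w)
t=capture("top")[:,:,::-1];cv2.imwrite("pics/top5.png",t);print(manip.observe()["eef_pos"])
feet("top","pics/top5.png",(388,182,72,64),camera_info("top"),7.8,6)
feet("wrist","pics/w5.png",(370,200,70,70),i,22,z=36)
c=lambda im,x,y,w,h:cv2.resize(im[y:y+h,x:x+w],(400,300),interpolation=cv2.INTER_CUBIC)
cv2.imwrite("pics/m5.png",np.hstack([c(t,384,180,80,60),cv2.resize(w,(400,300))]))
E
```

```text
t: 9.12
eef_pos: [526.3, -218.1, 83.9]
tcp_rot: [180.0, -0.2, -173.4]
ft_force: [-0.0, 0.2, 1.3]
width: 33.8
finger_force: 0.0
t: 9.78
eef_pos: [513.7, -91.3, 189.5]
tcp_rot: [179.7, -0.0, -172.8]
ft_force: [-0.4, 0.4, -1.2]
width: 33.9
finger_force: 0.0
[513.90691766 -97.40673404 189.83129891]
top [433.  227.2] 7.6 [ 499.8 -283.7   40. ]
top [439.5 211.3] 7.6 [ 538.9 -301.4   40. ]
top [417.3 229.8] 7.8 [ 494.  -244.6   40. ]
top [421.  196.7] 8.2 [ 576.7 -256.8   40. ]
top [403.8 217.7] 7.8 [ 525.1 -212.1   40. ]
top [450.2 194.7] 6.6 [ 580.  -329.7   40. ]
wrist [381.5 269. ] 21.4 [589.  -27.8  36. ]
```

View pics/m5.png

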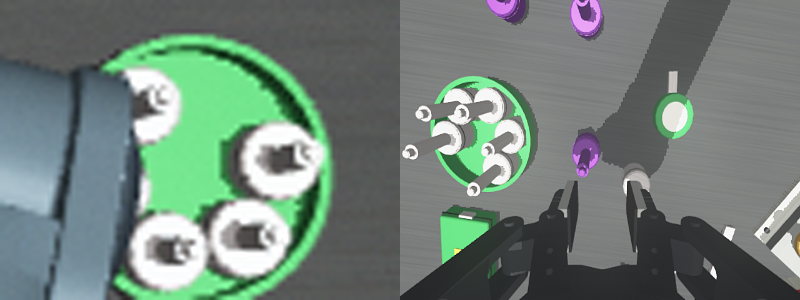

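Run:
```python
from h import *
Rt=rot([0,0,-1],[-.616,.788,0]);go([565.5,-36,190],Rt);go([565.5,-36,51],Rt)
```

```text
dpos [-0.3902  0.3656 -0.0011] dr [ 1.000e-04 -0.000e+00 -1.733e-01] deg 31
dpos [-0.3903  0.3653  0.9256] dr [ 1.000e-04 -0.000e+00 -1.733e-01] deg 31
```

```bash
python3 -m crank '{"gripper":[0.5,0.5,0.5,0.5,0.5,0.5,0.5,0.5],"delta_pos":[[-0.1,0.09,0],[-0.2,0.18,0],[-0.3,0.27,0],[-0.39,0.366,0],[-0.39,0.366,0.1],[-0.39,0.366,0.25],[-0.39,0.366,0.35],[-0.39,0.366,0.35]],"dr":[[0,0,-0.035],[0,0,-0.07],[0,0,-0.105],[0,0,-0.14],[0,0,-0.1733],[0,0,-0.1733],[0,0,-0.1733],[0,0,-0.1733]]}'
python3 - <<'E'
from tub import *
i=camera_info("wrist");w=capture("wrist")[:,:,::-1];np.savez("w6.npz",**i);cv2.imwrite("pics/w6.png",w)
print(manip.observe()["eef_pos"])
for q in ((565.5,-36),): print(proj("wrist",(*q,100),i),proj("wrist",(*q,36),i))
go([565.5,-36,51],rot([0,0,-1],[-.616,.788,0]))
E
```

```text
t: 10.55
eef_pos: [562.7, -39.8, 133.6]
tcp_rot: [179.8, -0.4, -142.3]
ft_force: [-1.2, 0.2, -0.1]
width: 42.8
finger_force: 0.0
[563.92332557 -39.88158338 135.26278408]
[329.23168536 240.28975043] [327.40380226 207.10070396]
dpos [-0.027   0.0133  0.5616] dr [ 0.0004 -0.0016 -0.0021] deg 0
```

View pics/w6.png

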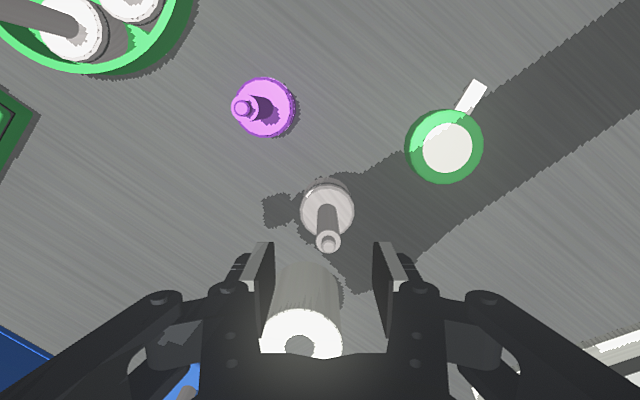

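```bash
python3 -m crank '{"gripper":[0.5,0.5,0.5,0.5,0.5,0.5,0.5,0.5],"delta_pos":[[-0.03,0.013,0],[-0.03,0.013,0.1],[-0.03,0.013,0.25],[-0.03,0.013,0.4],[-0.03,0.013,0.5],[-0.03,0.013,0.56],[-0.03,0.013,0.56],[-0.03,0.013,0.56]],"dr":[[0,0,0],[0,0,0],[0,0,0],[0,0,0],[0,0,0],[0,0,0],[0,0,0],[0,0,0]]}' && python3 -m crank '{"gripper":[0,0,0,0,0,0,0,0],"delta_pos":[[0,0,0],[0,0,0],[0,0,0],[0,0,0],[0,0,0],[0,0,0],[0,0,-0.02],[0,0,-0.1]],"dr":[[0,0,0],[0,0,0],[0,0,0],[0,0,0],[0,0,0],[0,0,0],[0,0,0],[0,0,0]]}'
python3 - <<'E'
from h import *
Rt=rot([0,0,-1],[-.616,.788,0]);go([565.5,-36,190],Rt);go([574,-277,190],Rt)
E
```

```text
t: 11.27
eef_pos: [568.7, -33.9, 53.5]
tcp_rot: [-180.0, -0.0, -142.2]
ft_force: [0.7, -0.6, -0.2]
width: 42.8
finger_force: 0.0
t: 11.93
eef_pos: [564.6, -33.4, 65.4]
tcp_rot: [179.8, -0.4, -142.2]
ft_force: [-1.4, -0.4, -4.9]
width: 12.5
finger_force: 58.4
dpos [ 0.011  -0.0144 -0.8306] dr [ 0.0012 -0.0021 -0.0011] deg 0
dpos [ 0.9514 -1.3183 -0.8295] dr [ 0.0012 -0.0021 -0.0011] deg 0
```

```bash
python3 -m crank '{"gripper":[0,0,0,0,0,0,0,0],"delta_pos":[[0,0,-0.2],[0,0,-0.4],[0,0,-0.6],[0,-0.05,-0.8],[0.1,-0.2,-0.83],[0.25,-0.4,-0.83],[0.4,-0.6,-0.83],[0.5,-0.7,-0.83]],"dr":[[0,0,0],[0,0,0],[0,0,0],[0,0,0],[0,0,0],[0,0,0],[0,0,0],[0,0,0]]}'; python3 -m crank '{"gripper":[0,0,0,0,0,0,0,0],"delta_pos":[[0.1,-0.15,0],[0.2,-0.3,0],[0.35,-0.45,0],[0.45,-0.61,0],[0.45,-0.61,0],[0.45,-0.61,0],[0.45,-0.61,0],[0.45,-0.61,0]],"dr":[[0,0,0],[0,0,0],[0,0,0],[0,0,0],[0,0,0],[0,0,0],[0,0,0],[0,0,0]]}'
python3 - <<'E'
from tub import *
i=camera_info("wrist");w=capture("wrist")[:,:,::-1];np.savez("w7.npz",**i);cv2.imwrite("pics/w7.png",w)
print(manip.observe()["eef_pos"])
go([573.7,-275,100],rot([0,0,-1],[-.616,.788,0]))
E
python3 - <<'E'
E
```

```text
t: 12.6
eef_pos: [571.5, -168.4, 192.8]
tcp_rot: [-179.8, -0.2, -142.5]
ft_force: [-0.2, -1.4, -3.6]
width: 12.4
finger_force: 58.9
t: 13.27
eef_pos: [575.6, -273.9, 191.4]
tcp_rot: [179.8, -0.1, -142.1]
ft_force: [-0.1, -0.4, -4.1]
width: 12.6
finger_force: 59.1
[ 575.90749286 -273.67808926  191.52983149]
dpos [0.0165 0.0007 0.6102] dr [ 0.0007 -0.0003 -0.0003] deg 0
```

View pics/w7.png

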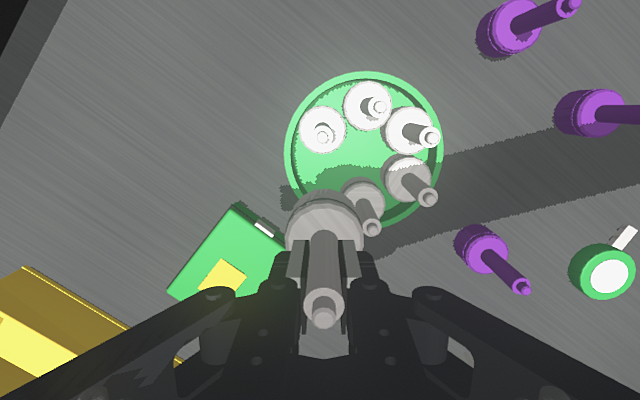

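Run:
```python
from tub import *
i=dict(np.load("w7.npz"));tub("wrist","pics/w7.png",(280,65,168,170),i)
P=[]
for n,t in zip("BCDEA",((322,137),(377,107),(431,138),(428,198),(372,228))):
    p=onz("wrist",t,104,i);P.append(p[:2]);print(n,p.round(1))
P=np.array(P);r=least_squares(lambda q:np.hypot(*(P-q[:2]).T)-q[2],[535,-260,42]);print(r.x,r.fun)
feet("wrist","pics/w7.png",(285,70,160,165),i,23)
```

```text
wrist tub 30 [ 536.6 -259.1] rms 0.26 25
wrist tub 0 [ 536.1 -264.4] rms 3.54 31
B [ 541.4 -303.8  104. ]
C [ 505.1 -287.8  104. ]
D [ 498.3 -247.5  104. ]
E [ 529.5 -221.7  104. ]
A [ 569.4 -237.8  104. ]
[ 536.84487663 -262.42671708   41.16473051] [ 0.42990843 -0.50251189  0.13546741  0.26957058 -0.33243454]
wrist [367. 106.] 25.6 [ 503.9 -286.7   40. ]
wrist [409.8 131.2] 24.7 [ 497.6 -245.8   40. ]
wrist [408.8 179.8] 22.7 [ 528.8 -219.2   40. ]
wrist [322.5 129.2] 24.4 [ 540.7 -303.8   40. ]
```

```bash
python3 -m crank '{"gripper":[0,0,0,0,0,0,0,0],"delta_pos":[[0.01,0,0.1],[0.021,-0.004,0.25],[0.021,-0.004,0.4],[0.021,-0.004,0.55],[0.021,-0.004,0.58],[0.021,-0.004,0.58],[0.021,-0.004,0.58],[0.021,-0.004,0.58]],"dr":[[0,0,0],[0,0,0],[0,0,0],[0,0,0],[0,0,0],[0,0,0],[0,0,0],[0,0,0]]}'
python3 - <<'E'
from h import *
i=camera_info("wrist");w=capture("wrist")[:,:,::-1];np.savez("w8.npz",**i);cv2.imwrite("pics/w8.png",w)
go([573.9,-275.8,78],rot([0,0,-1],[-.616,.788,0]));print(manip.observe()["eef_pos"])
E
```

```text
t: 13.98
eef_pos: [575.1, -278.9, 107.1]
tcp_rot: [-179.8, 0.0, -142.1]
ft_force: [0.7, -0.6, -3.4]
width: 12.2
finger_force: 59.0
dpos [-0.0072  0.0233  0.1952] dr [-0.001   0.0002 -0.001 ] deg 0
[ 575.1186308  -279.16696656  107.284437  ]
```

```bash
python3 -m crank '{"gripper":[0,0,0,0,0,0,0,0],"delta_pos":[[-0.007,0.02,0],[-0.007,0.02,0],[-0.007,0.02,0.05],[-0.007,0.02,0.1],[-0.007,0.02,0.15],[-0.007,0.02,0.19],[-0.007,0.02,0.19],[-0.007,0.02,0.19]],"dr":[[0,0,0],[0,0,0],[0,0,0],[0,0,0],[0,0,0],[0,0,0],[0,0,0],[0,0,0]]}'
python3 - <<'E'
from h import *
capture("top");go([573.9,-275.8,57],rot([0,0,-1],[-.616,.788,0]));print(manip.observe()["eef_pos"],manip.observe()["ft_force"])
E
```

```text
t: 14.7
eef_pos: [571.5, -275.4, 75.4]
tcp_rot: [179.9, -0.1, -142.2]
ft_force: [-0.6, 0.9, -3.1]
width: 12.6
finger_force: 59.2
dpos [-0.0093 -0.008   0.1276] dr [ 0.0003 -0.0005 -0.0013] deg 0
[ 572.09762015 -275.70619911   76.14297153] [ 0.43263517  0.34201859 -4.86471668]
```

Inside without contact, so I'll lower it to the floor, release and retreat upwards.

```bash
python3 -m crank '{"gripper":[0,0,0,0,0,0,0,0],"delta_pos":[[-0.003,0,0.03],[-0.006,-0.003,0.06],[-0.006,-0.003,0.09],[-0.006,-0.003,0.12],[-0.006,-0.003,0.13],[-0.006,-0.003,0.135],[-0.006,-0.003,0.135],[-0.006,-0.003,0.135]],"dr":[[0,0,0],[0,0,0],[0,0,0],[0,0,0],[0,0,0],[0,0,0],[0,0,0],[0,0,0]]}'
```

```text
t: 15.42
eef_pos: [573.6, -275.4, 58.1]
tcp_rot: [179.9, -0.0, -142.2]
ft_force: [-3.6, 1.5, 5.6]
width: 12.8
finger_force: 60.4
```

```bash
python3 -m crank '{"gripper":[0.1,0.2,0.35,0.35,0.35,0.35,0.35,0.35],"delta_pos":[[0,0,0],[0,0,0],[0,0,0],[0,0,0],[0,0,0],[0,0,-0.03],[0,0,-0.1],[0,0,-0.2]],"dr":[[0,0,0],[0,0,0],[0,0,0],[0,0,0],[0,0,0],[0,0,0],[0,0,0],[0,0,0]]}';python3 -m crank '{"gripper":[0.35,0.35,0.35,0.35,0.35,0.35,0.35,0.35],"delta_pos":[[0,0,-0.2],[0,0,-0.4],[0,0,-0.6],[0,0,-0.75],[0,0,-0.75],[0,0,-0.75],[0,0,-0.75],[0,0,-0.75]],"dr":[[0,0,0],[0,0,0],[0,0,0],[0,0,0],[0,0,0],[0,0,0],[0,0,0],[0,0,0]]}'
python3 - <<'E'
from tub import *
i=camera_info("wrist");w=capture("wrist")[:,:,::-1];np.savez("w9.npz",**i);cv2.imwrite("pics/w9.png",w);print(manip.observe()["eef_pos"])
tub("wrist","pics/w9.png",(280,65,168,170),i);feet("wrist","pics/w9.png",(285,70,160,200),i,23)
th=np.radians(32.5);u=np.r_[np.sin(th)*np.array([-.459,-.889]),np.cos(th)];c=np.array([535.5,244.5,94.6]);print(c+110*u)
go([530,0,210],rot([0,0,-1],[.1,.99,0]))
E
```

```text
t: 16.08
eef_pos: [572.3, -274.9, 85.9]
tcp_rot: [179.8, -0.2, -142.2]
ft_force: [-0.1, -0.6, -0.6]
width: 30.1
finger_force: 0.0
t: 16.75
eef_pos: [572.5, -274.7, 197.5]
tcp_rot: [179.8, -0.1, -142.2]
ft_force: [0.0, 0.3, -0.3]
width: 29.8
finger_force: 0.0
[ 572.39237538 -274.68136084  197.20374488]
wrist tub 30 [ 537.3 -258.8] rms 0.5 31
wrist tub 0 [ 536.6 -264.2] rms 3.45 31
wrist [405.2 134. ] 23.4 [ 497.8 -246.6   40. ]
wrist [321.8 181.5] 22.0 [ 573.6 -277.3   40. ]
wrist [365.  110.5] 25.8 [ 503.9 -285.8   40. ]
wrist [401.2 178.5] 24.7 [ 528.9 -223.9   40. ]
wrist [322.5 135. ] 26.1 [ 541.4 -301.4   40. ]
[508.37174277 191.9574713  187.37305904]
dpos [-0.899   1.6203 -0.0829] dr [ 0.0006 -0.0013  0.2421] deg 44
```

View pics/w9.png

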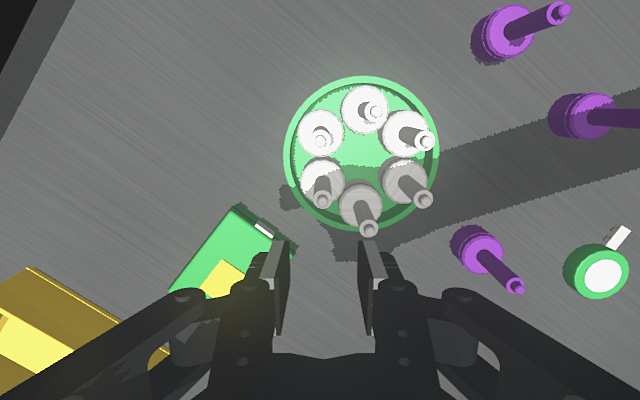

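```bash
python3 - <<'E'
from tub import *
i=dict(np.load("w9.npz"));P=[]
for n,t in zip("BCDEAF",((321,139),(374,110),(424,142),(423,199),(368,229),(323,198))): P.append(onz("wrist",t,104,i)[:2]);print(n,P[-1].round(1))
P=np.array(P);r=least_squares(lambda q:np.hypot(*(P-q[:2]).T)-q[2],[535,-260,42]);print(r.x.round(1),r.fun.round(1))
E
for k in 1 2; do python3 -m crank '{"gripper":[0.6,0.6,0.6,0.6,0.6,0.6,0.6,0.6],"delta_pos":[[-0.08,0.14,0],[-0.18,0.33,0],[-0.28,0.5,0],[-0.37,0.67,-0.02],[-0.45,0.81,-0.04],[-0.45,0.81,-0.04],[-0.45,0.81,-0.04],[-0.45,0.81,-0.04]],"dr":[[0,0,0],[0,0,0],[0,0,0],[0,0,0],[0,0,0],[0,0,0],[0,0,0],[0,0,0]]}'; done
python3 - <<'E'
from h import *
th=np.radians(32.5);u=np.r_[np.sin(th)*np.array([-.459,-.889]),np.cos(th)]
go([512,100,215],rot([0,0,-1],[.459,.889,0]))
E
```

```text
B [ 540.  -303.9]
C [ 503.9 -288. ]
D [ 499.3 -248.2]
E [ 529.1 -222.2]
A [ 569.8 -238.4]
F [ 571.3 -277.9]
[ 535.9 -262.5   40.5] [ 1.1  0.4 -1.2  0.4  1.1 -1.9]
t: 17.47
eef_pos: [551.8, -138.7, 204.1]
tcp_rot: [180.0, -0.2, -142.2]
ft_force: [-0.1, -0.7, -0.4]
width: 51.1
finger_force: 0.0
t: 18.13
eef_pos: [531.4, -3.0, 210.5]
tcp_rot: [-180.0, -0.1, -142.4]
ft_force: [0.1, -0.5, -0.3]
width: 51.1
finger_force: 0.0
dpos [-0.3169  0.6226 -0.0313] dr [-0.0006 -0.0006  0.3608] deg 65
```

```bash
python3 -m crank '{"gripper":[0.6,0.6,0.6,0.6,0.6,0.6,0.6,0.6],"delta_pos":[[-0.04,0.08,0],[-0.08,0.16,0],[-0.12,0.24,0],[-0.16,0.32,0],[-0.2,0.4,0],[-0.25,0.5,-0.02],[-0.317,0.623,-0.03],[-0.317,0.623,-0.03]],"dr":[[0,0,0.035],[0,0,0.075],[0,0,0.11],[0,0,0.15],[0,0,0.19],[0,0,0.23],[0,0,0.27],[0,0,0.31]]}'
python3 - <<'E'
from h import *
th=np.radians(32.5);u=np.r_[np.sin(th)*np.array([-.459,-.889]),np.cos(th)]
go(np.array([535.5,244.5,94.6])+110*u,rot(-u,[.459,.889,0]))
E
```

```text
t: 18.8
eef_pos: [511.7, 104.8, 215.2]
tcp_rot: [180.0, -0.1, 161.9]
ft_force: [0.9, 0.9, -0.6]
width: 51.1
finger_force: 0.0
dpos [0.201  0.5455 0.1865] dr [-0.18   -0.015   0.0497] deg 34
```

```bash
python3 -m crank '{"gripper":[0.6,0.6,0.6,0.6,0.6,0.6,0.6,0.6],"delta_pos":[[0.04,0.11,0],[0.08,0.22,0],[0.12,0.33,0.03],[0.16,0.44,0.08],[0.201,0.545,0.14],[0.201,0.545,0.186],[0.201,0.545,0.186],[0.201,0.545,0.186]],"dr":[[-0.036,-0.003,0.01],[-0.072,-0.006,0.02],[-0.108,-0.009,0.03],[-0.144,-0.012,0.04],[-0.18,-0.015,0.05],[-0.18,-0.015,0.05],[-0.18,-0.015,0.05],[-0.18,-0.015,0.05]]}'
python3 - <<'E'
from h import *
i=camera_info("wrist");im=capture("wrist")[:,:,::-1];cv2.imwrite("pics/w10.png",im);np.savez("w10.npz",**i)
th=np.radians(32.5);u=np.r_[np.sin(th)*np.array([-.459,-.889]),np.cos(th)];c=np.array([535.5,244.5,94.6])
print("pred tip",proj("wrist",c+32*u,i),"pred foot",proj("wrist",c-32*u,i),manip.observe()["eef_pos"])
g=cv2.cvtColor(im.copy(),cv2.COLOR_BGR2GRAY)
k=4;x,y=270,130;C=cv2.GaussianBlur(cv2.resize(g[y:280,x:380],None,fx=k,fy=k,interpolation=cv2.INTER_CUBIC),(0,0),3)
for rr in((20,30),(6,12)):
    hc=cv2.HoughCircles(C,cv2.HOUGH_GRADIENT,1,60,param1=80,param2=12,minRadius=rr[0]*k,maxRadius=rr[1]*k)
    for a in hc[0][:4]: print(rr,np.round([(a[0]+.5)/k+x-.5,(a[1]+.5)/k+y-.5,a[2]/k],1))
Rt=rot(-u,[.459,.889,0]);go(c-18*u,Rt)
E
```

```text
t: 19.47
eef_pos: [508.2, 186.8, 186.5]
tcp_rot: [147.7, -0.0, 152.7]
ft_force: [-0.2, 0.0, 0.3]
width: 51.2
finger_force: 0.0
pred tip [331.31664448 201.779151  ] pred foot [329.79922293 181.13037715] [509.17565634 187.58312342 187.64250917]
(20, 30) [327.8 185.8  23.3]
(20, 30) [325.8 259.   23.1]
(20, 30) [311.2 271.8  25. ]
(20, 30) [300.  218.8  21.8]
(6, 12) [325.2 259.2  10. ]
(6, 12) [327.8 203.8  10. ]
(6, 12) [327.5 186.2   7.8]
(6, 12) [339.5 251.8  10.2]
dpos [0.0188 0.0209 0.8675] dr [-0.0007  0.0003  0.0005] deg 0
```

```bash
python3 -m crank '{"gripper":[0.6,0.6,0.6,0.6,0.6,0.6,0.6,0.6],"delta_pos":[[0.008,0.01,0.1],[0.008,0.01,0.25],[0.008,0.01,0.4],[0.008,0.01,0.55],[0.008,0.01,0.7],[0.008,0.01,0.82],[0.008,0.01,0.865],[0.008,0.01,0.865]],"dr":[[0,0,0],[0,0,0],[0,0,0],[0,0,0],[0,0,0],[0,0,0],[0,0,0],[0,0,0]]}' && python3 -m crank '{"gripper":[0,0,0,0,0,0,0,0],"delta_pos":[[0,0,0],[0,0,0],[0,0,0],[0,0,0],[0,0,0],[0,0,0],[0,0,0],[0,0,0]],"dr":[[0,0,0],[0,0,0],[0,0,0],[0,0,0],[0,0,0],[0,0,0],[0,0,0],[0,0,0]]}'
```

```text
t: 20.18
eef_pos: [539.6, 254.0, 78.0]
tcp_rot: [147.6, 0.0, 153.0]
ft_force: [-0.6, 0.2, 1.1]
width: 51.5
finger_force: 0.0
t: 20.85
eef_pos: [539.9, 251.7, 79.9]
tcp_rot: [147.5, 0.1, 152.8]
ft_force: [-2.2, -4.4, 6.0]
width: 12.4
finger_force: 58.3
```

```bash
python3 -m crank '{"gripper":[0,0,0,0,0,0,0,0],"delta_pos":[[0,0,-0.04],[0,0,-0.1],[0,0,-0.2],[0,0,-0.3],[0,0,-0.4],[0,0,-0.5],[0,0,-0.6],[0,0,-0.6]],"dr":[[0,0,0],[0,0,0],[0,0,0],[0,0,0],[0,0,0],[0,0,0],[0,0,0],[0,0,0]]}'
python3 - <<'E'
from h import *
go([505,120,210],rot([0,0,-1],[.39,.92,0]))
E
```

```text
t: 21.52
eef_pos: [516.9, 208.2, 155.8]
tcp_rot: [147.5, 0.1, 152.8]
ft_force: [-0.2, -0.8, -4.1]
width: 12.5
finger_force: 59.2
dpos [-0.1988 -0.2785 -0.6046] dr [ 0.1802  0.0073 -0.0226] deg 33
```

```bash
python3 -m crank '{"gripper":[0,0,0,0,0,0,0,0],"delta_pos":[[-0.02,-0.02,-0.1],[-0.06,-0.06,-0.22],[-0.1,-0.12,-0.35],[-0.15,-0.2,-0.5],[-0.199,-0.278,-0.605],[-0.199,-0.278,-0.605],[-0.199,-0.278,-0.605],[-0.199,-0.278,-0.605]],"dr":[[0.036,0.0015,-0.0045],[0.072,0.003,-0.009],[0.108,0.0045,-0.0135],[0.144,0.006,-0.018],[0.18,0.007,-0.0226],[0.18,0.007,-0.0226],[0.18,0.007,-0.0226],[0.18,0.007,-0.0226]]}'
python3 - <<'E'
from h import *
go([525,-190,205],rot([0,0,-1],[.39,.92,0]))
E
```

```text
t: 22.18
eef_pos: [504.1, 123.4, 207.4]
tcp_rot: [180.0, -0.2, 157.3]
ft_force: [-0.9, -0.4, -4.4]
width: 12.6
finger_force: 59.3
dpos [-0.9359 -1.8731  0.0129] dr [ 0.     -0.0011  0.0013] deg 0
```

```bash
for k in 1 2; do python3 -m crank '{"gripper":[0,0,0,0,0,0,0,0],"delta_pos":[[-0.08,-0.15,0],[-0.17,-0.34,0],[-0.27,-0.54,0],[-0.37,-0.74,0],[-0.468,-0.936,0.005],[-0.468,-0.936,0.005],[-0.468,-0.936,0.005],[-0.468,-0.936,0.005]],"dr":[[0,0,0],[0,0,0],[0,0,0],[0,0,0],[0,0,0],[0,0,0],[0,0,0],[0,0,0]]}'; done
cat > look.py <<'E'
import sys
from tub import *
f=sys.argv[1];i=camera_info("wrist");w=capture("wrist")[:,:,::-1].copy();cv2.imwrite(f"pics/{f}.png",w);np.savez(f"{f}.npz",**i)
print(manip.observe()["eef_pos"].round(1),"centre px",proj("wrist",(535.5,-260,40),i))
u,v=proj("wrist",(535.5,-260,30),i).astype(int);b=(max(0,u-105),max(0,v-105),210,210)
tub("wrist",f"pics/{f}.png",b,i);feet("wrist",f"pics/{f}.png",b,i,349*20/np.linalg.norm(np.array(i["world_from_camera"])[:3,3]-[535,-260,40]))
E
python3 look.py w11
```

```text
t: 22.85
eef_pos: [514.0, -34.7, 206.8]
tcp_rot: [179.9, -0.2, 157.0]
ft_force: [0.1, 0.2, -4.4]
width: 12.3
finger_force: 59.5
t: 23.52
eef_pos: [525.5, -189.2, 206.3]
tcp_rot: [179.9, -0.2, 157.2]
ft_force: [-0.3, 0.7, -3.8]
width: 12.5
finger_force: 59.6
[ 525.8 -188.4  206.3] centre px [256.91233334 217.62193189]
wrist tub 30 [ 538.  -262.3] rms 0.75 21
wrist tub 0 [ 537.6 -262.2] rms 1.75 19
wrist [217.5 241.8] 22.4 [ 542.7 -304.6   40. ]
wrist [215.5 198. ] 22.7 [ 503.9 -286.7   40. ]
wrist [259.2 259. ] 20.4 [ 574.  -275.9   40. ]
wrist [252.5 174.5] 22.7 [ 497.3 -246.1   40. ]
wrist [323. 318.] 21.0 [ 657.1 -244.6   40. ]
wrist [296.2 240.8] 20.9 [ 570.6 -235.7   40. ]
wrist [188.5 228.8] 23.0 [ 520.6 -323.6   40. ]
```

Run:
```python
from h import *
go([536,-260.8,112],rot([0,0,-1],[.39,.92,0]))
```

```text
dpos [-0.2505 -0.4201  0.6274] dr [ 0.0006 -0.0009  0.0017] deg 0
```

```bash
python3 -m crank '{"gripper":[0,0,0,0,0,0,0,0],"delta_pos":[[-0.1,-0.15,0],[-0.2,-0.3,0],[-0.25,-0.42,0],[-0.25,-0.42,0],[-0.25,-0.42,0.1],[-0.25,-0.42,0.2],[-0.25,-0.42,0.3],[-0.25,-0.42,0.3]],"dr":[[0,0,0],[0,0,0],[0,0,0],[0,0,0],[0,0,0],[0,0,0],[0,0,0],[0,0,0]]}'; python3 -m crank '{"gripper":[0,0,0,0,0,0,0,0],"delta_pos":[[0,0,0],[0,0,0.1],[0,0,0.2],[0,0,0.32],[0,0,0.33],[0,0,0.33],[0,0,0.33],[0,0,0.33]],"dr":[[0,0,0],[0,0,0],[0,0,0],[0,0,0],[0,0,0],[0,0,0],[0,0,0],[0,0,0]]}'
python3 look.py w12
python3 - <<'E'
from h import *
go([536,-260.8,90],rot([0,0,-1],[.39,.92,0]))
E
```

```text
t: 24.23
eef_pos: [533.9, -259.2, 158.2]
tcp_rot: [179.9, -0.5, 157.4]
ft_force: [-0.5, 1.1, -5.0]
width: 12.5
finger_force: 59.6
t: 24.9
eef_pos: [537.1, -264.5, 114.5]
tcp_rot: [180.0, 0.2, 157.1]
ft_force: [0.1, -0.2, -4.4]
width: 12.1
finger_force: 59.6
[ 537.  -264.6  114.4] centre px [329.2799032  202.44900006]
wrist tub 30 [ 539.6 -262.2] rms 0.7 22
wrist tub 0 [ 534.8 -259.3] rms 4.2 36
wrist [271.  170.2] 30.4 [ 501.9 -285.6   40. ]
wrist [326.2 137.8] 32.0 [ 496.8 -245.9   40. ]
wrist [271.  236.8] 30.8 [ 542.3 -304.6   40. ]
wrist [382.2 234.5] 30.2 [ 569.4 -236.2   40. ]
wrist [251.2 102.8] 26.6 [ 460.3 -279.1   40. ]
dpos [0.0163 0.0205 0.1629] dr [0.0001 0.0008 0.0006] deg 0
```

```bash
python3 -m crank '{"gripper":[0,0,0,0,0,0,0,0],"delta_pos":[[0.016,0.0205,0],[0.016,0.0205,0],[0.016,0.0205,0.04],[0.016,0.0205,0.08],[0.016,0.0205,0.1],[0.016,0.0205,0.1],[0.016,0.0205,0.1],[0.016,0.0205,0.1]],"dr":[[0,0,0],[0,0,0],[0,0,0],[0,0,0],[0,0,0],[0,0,0],[0,0,0],[0,0,0]]}'
python3 - <<'E'
from h import *
i=camera_info("wrist");w=capture("wrist")[:,:,::-1].copy();cv2.imwrite("pics/w13.png",w)
s=manip.observe();p=s["eef_pos"];print(p,s["ft_force"])
for f in ("w12","w2","w7"):
    im=cv2.imread(f"pics/{f}.png");j=dict(np.load(f+".npz"))
    k=4;x,y=270,175;g=cv2.cvtColor(im,cv2.COLOR_BGR2GRAY)[y:300,x:380]
    C=cv2.GaussianBlur(cv2.resize(g,None,fx=k,fy=k,interpolation=cv2.INTER_CUBIC),(0,0),3)
    hc=cv2.HoughCircles(C,cv2.HOUGH_GRADIENT,1,40,param1=60,param2=10,minRadius=35*k,maxRadius=44*k)
    print(f,[np.round([(a[0]+.5)/k+x-.5,(a[1]+.5)/k+y-.5,a[2]/k],1).tolist() for a in hc[0][:3]])
print("pred foot",proj("wrist",p-[0,0,14],i))
go([536,-260.8,78],rot([0,0,-1],[.39,.92,0]))
E
```

```text
t: 25.62
eef_pos: [534.5, -260.5, 97.5]
tcp_rot: [-180.0, -0.1, 157.1]
ft_force: [0.7, 0.3, -3.5]
width: 12.4
finger_force: 59.7
[ 534.71077693 -260.51457701   97.73896523] [-0.17614129 -0.20644606 -4.45025162]
w12 [[322.79998779296875, 248.8000030517578, 40.20000076293945]]
w2 [[323.0, 247.1999969482422, 41.599998474121094], [304.20001220703125, 282.0, 42.5], [336.20001220703125, 280.20001220703125, 36.599998474121094]]
w7 [[323.0, 237.5, 38.79999923706055], [301.79998779296875, 262.79998779296875, 43.0], [339.5, 282.20001220703125, 39.099998474121094]]
pred foot [324.33636168 244.24781838]
dpos [-0.0087  0.0016  0.1316] dr [-0.     -0.0001  0.0005] deg 0
```

```bash
python3 -m crank '{"gripper":[0,0,0,0,0,0,0,0],"delta_pos":[[0,0,0.03],[0,0,0.06],[0,0,0.09],[0,0,0.11],[0,0,0.13],[0,0,0.13],[0,0,0.13],[0,0,0.13]],"dr":[[0,0,0],[0,0,0],[0,0,0],[0,0,0],[0,0,0],[0,0,0],[0,0,0],[0,0,0]]}'
```

```text
t: 26.33
eef_pos: [535.0, -260.8, 84.2]
tcp_rot: [179.8, -0.1, 157.1]
ft_force: [-12.2, 5.9, 30.2]
width: 12.6
finger_force: 63.5
```

```bash
python3 -m crank '{"gripper":[0,0,0,0,0,0,0,0],"delta_pos":[[0,0,-0.05],[0,0,-0.08],[0.008,0,-0.08],[0.01,0,-0.08],[0.01,0,-0.05],[0.01,0,-0.02],[0.01,0,0],[0.01,0,0]],"dr":[[0,0,0],[0,0,0],[0,0,0],[0,0,0],[0,0,0],[0,0,0],[0,0,0],[0,0,0]]}'
```

```text
t: 27.0
eef_pos: [531.9, -259.0, 76.2]
tcp_rot: [-180.0, -0.2, 157.1]
ft_force: [-0.3, -0.2, -4.8]
width: 12.2
finger_force: 59.6
```

```bash
python3 -m crank '{"gripper":[0,0,0,0,0,0,0,0],"delta_pos":[[0,0,0.03],[0,0,0.06],[0,0,0.09],[0,0,0.11],[0,0,0.13],[0,0,0.145],[0,0,0.145],[0,0,0.145]],"dr":[[0,0,0],[0,0,0],[0,0,0],[0,0,0],[0,0,0],[0,0,0],[0,0,0],[0,0,0]]}'
```

```text
t: 27.67
eef_pos: [533.1, -259.7, 56.3]
tcp_rot: [180.0, -0.1, 157.1]
ft_force: [0.3, -0.7, -4.2]
width: 12.5
finger_force: 59.6
```

```bash
python3 -m crank '{"gripper":[0,0,0,0,0,0,0,0],"delta_pos":[[0,0,0.01],[0,0,0.02],[0,0,0.025],[0,0,0.025],[0,0,0.025],[0,0,0.025],[0,0,0.025],[0,0,0.025]],"dr":[[0,0,0],[0,0,0],[0,0,0],[0,0,0],[0,0,0],[0,0,0],[0,0,0],[0,0,0]]}'
```

```text
t: 28.33
eef_pos: [533.7, -260.0, 54.7]
tcp_rot: [179.9, -0.0, 157.1]
ft_force: [-2.7, 2.6, 6.8]
width: 12.5
finger_force: 60.8
```

```bash
python3 -m crank '{"gripper":[0.1,0.2,0.3,0.3,0.3,0.3,0.3,0.3],"delta_pos":[[0,0,0],[0,0,0],[0,0,0],[0,0,0],[0,0,0],[0,0,-0.03],[0,0,-0.1],[0,0,-0.2]],"dr":[[0,0,0],[0,0,0],[0,0,0],[0,0,0],[0,0,0],[0,0,0],[0,0,0],[0,0,0]]}';python3 -m crank '{"gripper":[0.3,0.3,0.3,0.3,0.3,0.3,0.3,0.3],"delta_pos":[[0,0,-0.2],[0,0,-0.4],[0,0,-0.6],[0,0,-0.8],[0,0,-0.9],[0,0,-0.9],[0,0,-0.9],[0,0,-0.9]],"dr":[[0,0,0],[0,0,0],[0,0,0],[0,0,0],[0,0,0],[0,0,0],[0,0,0],[0,0,0]]}';python3 -m crank '{"gripper":[0.3,0.3,0.3,0.3,0.3,0.3,0.3,0.3],"delta_pos":[[0.1,0.15,0],[0.2,0.35,0],[0.3,0.55,0],[0.4,0.75,0],[0.5,0.95,0],[0.5,0.95,0],[0.5,0.95,0],[0.5,0.95,0]],"dr":[[0,0,0],[0,0,0],[0,0,0],[0,0,0],[0,0,0],[0,0,0],[0,0,0],[0,0,0]]}'
python3 look.py w14;python3 - <<'E'
from tub import *
cv2.imwrite("pics/top14.png",capture("top")[:,:,::-1]);feet("top","pics/top14.png",(388,182,72,64),camera_info("top"),7.8,6)
i=dict(np.load("w14.npz"));im=cv2.imread("pics/w14.png")
# bright tip-end discs: expected pixel per shaft at tip height
h=cv2.cvtColor(im,cv2.COLOR_BGR2GRAY)
for n,q in dict(B=(542.5,-304.6),C=(502.5,-286),D=(497,-246),A=(570,-236),F=(573.5,-276),E=(527.5,-218),M=(535.5,-261)).items(): print(n,"tip px",proj("wrist",(*q,104),i).round(0),"foot px",proj("wrist",(*q,40),i).round(0))
E
```

```text
t: 29.0
eef_pos: [532.1, -259.2, 82.3]
tcp_rot: [-180.0, -0.2, 157.1]
ft_force: [-0.2, -0.7, -0.2]
width: 25.7
finger_force: 0.0
t: 29.67
eef_pos: [532.6, -259.3, 217.0]
tcp_rot: [180.0, -0.1, 157.1]
ft_force: [-0.1, 0.2, -0.2]
width: 25.4
finger_force: 0.0
t: 30.33
eef_pos: [518.5, -99.6, 216.4]
tcp_rot: [-179.9, -0.2, 157.1]
ft_force: [-0.2, -0.0, -0.3]
width: 25.2
finger_force: 0.0
[ 518.7 -100.7  216.8] centre px [180.60022983 254.25615034]
wrist tub 30 [ 537.5 -261.8] rms 0.67 15
wrist tub 0 [ 538.2 -262.1] rms 2.08 23
wrist [219.2 277. ] 20.8 [ 572.3 -236.2   40. ]
wrist [214.8 233.8] 20.8 [ 529.4 -219.    40. ]
wrist [177.8 215. ] 18.8 [ 498.7 -242.8   40. ]
wrist [144.2 275.2] 20.0 [ 541.4 -304.7   40. ]
wrist [179. 256.] 20.0 [ 536.5 -262.4   40. ]
wrist [142.5 234.5] 20.8 [ 502.9 -284.    40. ]
wrist [187.5 290.5] 16.4 [ 573.3 -272.9   40. ]
top [432.7 228. ] 8.6 [ 497.8 -282.8   40. ]
top [428.2 199. ] 7.6 [ 570.4 -274.4   40. ]
top [423.2 213.8] 7.6 [ 533.6 -260.5   40. ]
top [439.7 210.3] 8.6 [ 541.4 -301.9   40. ]
top [418.  225.7] 6.8 [ 504.4 -246.6   40. ]
top [445.5 197.5] 7.4 [ 573.2 -317.7   40. ]
top [441.5 186.3] 8.5 [ 601.5 -308.9   40. ]
B tip px [107. 313.] foot px [145. 276.]
C tip px [100. 264.] foot px [141. 235.]
D tip px [140. 240.] foot px [174. 215.]
A tip px [196. 311.] foot px [218. 275.]
F tip px [156. 331.] foot px [185. 292.]
E tip px [190. 260.] foot px [215. 232.]
M tip px [148. 287.] foot px [180. 255.]
```

Run:
```python
from tub import *
i=dict(np.load("w14.npz"));g=cv2.cvtColor(cv2.imread("pics/w14.png"),cv2.COLOR_BGR2GRAY);k=6
for n,q in dict(B=(541.8,-304.6),C=(502.7,-285),D=(498,-244.5),A=(571,-236),F=(573.4,-275),E=(528.4,-218.5),M=(536,-261.5)).items():
    u,v=proj("wrist",(*q,104),i);x,y=int(u)-16,int(v)-16
    C=cv2.GaussianBlur(cv2.resize(g[y:y+32,x:x+32],None,fx=k,fy=k,interpolation=cv2.INTER_CUBIC),(0,0),2)
    hc=cv2.HoughCircles(C,cv2.HOUGH_GRADIENT,1,20,param1=80,param2=8,minRadius=int(6*k),maxRadius=int(11*k))
    if hc is None: print(n,None);continue
    a=hc[0][0];p=onz("wrist",((a[0]+.5)/k+x-.5,(a[1]+.5)/k+y-.5),104,i);print(n,"tip-foot",(p[:2]-q).round(1),round(a[2]/k,1))
```

```text
B tip-foot [-2.5  7.5] 8.9
C tip-foot [-0.1  4.8] 9.6
D tip-foot [-1.4  3.5] 9.2
A None
F tip-foot [9.6 3.7] 6.3
E tip-foot [-0.9  3.8] 9.2
M tip-foot [-0.8  4.7] 9.5
```

Run:
```python
from tub import *
i=dict(np.load("w14.npz"));g=cv2.cvtColor(cv2.imread("pics/w14.png"),cv2.COLOR_BGR2GRAY);k=6
for n,q in dict(B=(541.8,-304.6),C=(502.7,-285),A=(571,-236),F=(573.4,-275),M=(536,-261.5)).items():
    u,v=proj("wrist",(*q,96),i);x,y=int(u)-18,int(v)-18
    C=cv2.GaussianBlur(cv2.resize(g[y:y+36,x:x+36],None,fx=k,fy=k,interpolation=cv2.INTER_CUBIC),(0,0),2)
    hc=cv2.HoughCircles(C,cv2.HOUGH_GRADIENT,1,12,param1=50,param2=5,minRadius=int(8*k),maxRadius=int(10.5*k))
    for a in ([] if hc is None else hc[0][:3]):
        p=onz("wrist",((a[0]+.5)/k+x-.5,(a[1]+.5)/k+y-.5),96,i);print(n,"tip-foot",(p[:2]-q).round(1),round(a[2]/k,1))
# top view
t=cv2.imread("pics/top14.png");print([ (n,onz("top",(p),40).round(0)) for n,p in ()])
```

```text
B tip-foot [0.4 0.1] 9.3
B tip-foot [-0.6  1.9] 8.6
B tip-foot [ 3.7 -1.6] 9.2
C tip-foot [ 1.2 -1.4] 9.5
C tip-foot [-0.1  0.5] 9.4
C tip-foot [ 0.  -2.7] 8.4
A tip-foot [-7.2  8.5] 9.0
A tip-foot [-12.2  -5.8] 9.1
F tip-foot [-9.2 -0.6] 10.0
F tip-foot [-9.8 -3.7] 9.2
M tip-foot [ 1.6 -1. ] 9.6
M tip-foot [0.2 0.4] 8.8
M tip-foot [-1.3  1.7] 10.2
[]
```

```bash
python3 -m crank '{"gripper":[0.3,0.3,0.3,0.3,0.3,0.3,0.3,0.3],"delta_pos":[[-0.15,-0.1,0],[-0.3,-0.2,0],[-0.45,-0.3,0],[-0.6,-0.4,0],[-0.75,-0.5,0],[-0.85,-0.6,0],[-0.85,-0.6,0],[-0.85,-0.6,0]],"dr":[[0,0,0],[0,0,0],[0,0,0],[0,0,0],[0,0,0],[0,0,0],[0,0,0],[0,0,0]]}'; python3 look.py w15
python3 - <<'E'
from tub import *
i=dict(np.load("w15.npz"));g=cv2.cvtColor(cv2.imread("pics/w15.png"),cv2.COLOR_BGR2GRAY);k=6
for n,q in dict(B=(541.8,-304.6),C=(502.7,-285),D=(498,-244.5),A=(571,-236),F=(573.4,-275),E=(528.4,-218.5),M=(536,-261.5)).items():
    u,v=proj("wrist",(*q,96),i);x,y=int(u)-18,int(v)-18
    C=cv2.GaussianBlur(cv2.resize(g[y:y+36,x:x+36],None,fx=k,fy=k,interpolation=cv2.INTER_CUBIC),(0,0),2)
    hc=cv2.HoughCircles(C,cv2.HOUGH_GRADIENT,1,12,param1=50,param2=5,minRadius=int(8*k),maxRadius=int(11.5*k))
    for a in ([] if hc is None else hc[0][:2]):
        p=onz("wrist",((a[0]+.5)/k+x-.5,(a[1]+.5)/k+y-.5),96,i);print(n,np.round((u,v)),"tip-foot",(p[:2]-q).round(1),round(a[2]/k,1))
E
```

```text
t: 31.1
eef_pos: [600.9, -235.8, 217.2]
tcp_rot: [-179.9, -0.1, 156.8]
ft_force: [-0.5, -0.3, 0.9]
width: 25.8
finger_force: 0.0
[ 601.1 -233.6  217.1] centre px [270.09207733 120.48038799]
wrist tub 30 [ 537.4 -262.4] rms 0.39 25
wrist tub 0 [ 535.8 -257.3] rms 18.95 23
wrist [265.2  72.8] 23.8 [ 497.6 -246.5   40. ]
wrist [269.2 122.8] 22.1 [ 537.  -261.5   40. ]
wrist [226.2  99. ] 24.3 [ 503.7 -287.5   40. ]
wrist [229.5 146.8] 22.7 [ 542. -304.   40.]
wrist [311.2  94.2] 23.8 [ 529.5 -217.2   40. ]
wrist [273.2 165.2] 22.0 [ 573.1 -274.7   40. ]
wrist [312.  143.8] 19.8 [ 569.1 -233.9   40. ]
B [209. 155.] tip-foot [-0.4  1.5] 9.8
B [209. 155.] tip-foot [ 0.2 -0.3] 11.2
C [208.  95.] tip-foot [ 0.9 -1.4] 10.7
C [208.  95.] tip-foot [0.6 0.4] 11.4
D [255.  65.] tip-foot [ 0.  -1.9] 10.4
D [255.  65.] tip-foot [ 0.8 -6.6] 11.4
A [308. 155.] tip-foot [-0.3  0.4] 9.6
A [308. 155.] tip-foot [-2.5  6.2] 11.4
F [263. 178.] tip-foot [ 0.4 -1.3] 9.2
F [263. 178.] tip-foot [ 1.6 -2.4] 11.0
E [306.  91.] tip-foot [ 1.  -0.5] 10.1
E [306.  91.] tip-foot [2.5 1. ] 8.7
M [257. 125.] tip-foot [ 0.8 -0.3] 9.7
M [257. 125.] tip-foot [-4.3 -2.4] 11.4
```

All seven shafts measure upright, one in the middle and six round it, so I'm handing in.

```bash
python3 -c "
from workcell import manip
print(manip.job_done())"
```

```text
the job is handed in; nothing more can be done
None
```

I handed in the job at about 31 s: the last wrist-camera measurements show all seven shafts upright in the tub, one in the middle and six round it, with no sign in the force readings of anything else being touched, though I did not re-photograph the bench or rack at the end.

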